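Set the pot warmer to the third click and start it

TASK

Set the pot warmer's heat by feel: with a fingertip push its slide lever from the off end through the clicks until it sits in the third one, and never past it, then press the round start button right down and let it come up again. Only push: do not pinch the lever, and leave the pot in its seat and the other things on the worktop where they stand.

Things in the scene. Friction and masses are not known exactly. Their poses are not given: they have to be found in the camera images.
- warmer: the pot warmer, a fixed white box 190 (x) by 225 (y) mm, flat deck 60 mm above its underside; place and yaw vary. Origin: centre of the underside; x to the back (away from the robot), y left, z up. Metal seat ring with the pot, 112 mm across, 16 mm high, at x = +30, y = 0 mm. Straight unmarked lever track along y near the front edge; start button near the front right corner.
- lever (a joint): slide lever from its off end, m, growing to the warmer's right (-y), max 0.087. Free from 0 to 0.0105 (off; starts within 0 to 0.009). Clicks at 0.0255, 0.0405, 0.0555 (third), 0.0705, 0.0855; crests between at 0.018, 0.033, 0.048, 0.063, 0.078. Sliding free takes about 1 N, leaving a notch about 6 N, easing to none at the crest; past the crest it snaps on ahead of the finger into the next notch and centres there.
- lever_top (a point): centre of the top of the lever's black finger tab; moves with the lever. The tab is 14 mm along the track, 22 mm across it, and stands from 4 to 27 mm above the deck, so this point is 27 mm above the deck. With the lever at the off end it is at x = -58, y = +88 mm in the warmer's frame.
- start_button (a joint): travel of the start button in metres: 0 up, 0.006 fully down; a spring brings it back up. About 1.5 N starts it moving, 5 N takes it fully down.
- start_button_top (a point): centre of the top of the start button's white cap, 28 mm across, in a grey collar 44 mm across and 12 mm high on the deck; 18 mm above the deck (6 mm above the collar) when up, at x = -58, y = -75 mm in the warmer's frame; pressed straight down.
- pot: round cream pot, 90 mm across, 32 mm high, loose in the seat ring with 5 mm play; origin at the centre of its underside, 62 mm above the warmer's underside; its lid stands 34 mm above the deck
- dropper: small dropper bottle, 33 mm across, 102 mm high, loose, at the left of the warmer towards the back; origin at its underside
- timer: round white twist timer with an orange dial, 62 mm across, 37 mm high, loose, at the right of the warmer towards the back; origin at its underside
- bowl: black tint bowl, 132 x 158 mm, 54 mm high, loose, farther to the right; origin at its underside
- tape: roll of tape, 93 mm across, 48 mm high, lying flat and loose, farther to the left; origin at its underside

How it is judged:
On the way, in this order (a step that is already met when the one before it is completed fails the run):
1. the lever sits in the third click, at rest (value of joint lever between 0.0515 and 0.0595 m and velocity of joint lever between -0.01 and 0.01 m/s), for 0.2 s.
2. the start button is pressed right down while the lever sits in the third click (value of joint lever between 0.0515 and 0.0595 m and value of joint start_button above 0.0045 m).
At the end, for the whole second after the job is handed in: the lever rests in the third click (joint value 0.0555 m, within 4 mm), the start button is up again (within 1.5 mm), the pot is still in its seat (moved less than 15 mm) and the dropper bottle, timer, bowl and tape have moved less than 30 mm (all of step 1 and value of joint start_button below 0.0015 m and distance of pot from where it was at the start of the episode below 0.015 m and distance of each of dropper, timer, bowl, tape from where it was at the start of the episode below 0.03 m); the robot touches nothing.
It fails at once if the lever is pushed past the third click (over the next crest) (value of joint lever above 0.0625 m).
It fails at once if the lever's tab is pinched along the track (contact force between the fingers and lever_c1 above 2 N and contact force between the fingers and lever_c2 above 2 N).
It fails at once if the lever's tab is pinched across the track (contact force between the fingers and lever_c3 above 2 N and contact force between the fingers and lever_c4 above 2 N).
It fails at once if the pot is lifted or pushed out of its seat (distance of pot from where it was at the start of the episode above 0.015 m).
It fails at once if a bystander is carried off or knocked away (distance of any of dropper, timer, bowl, tape from where it was at the start of the episode above 0.03 m).
It also fails if it takes over 70 s, if anything falls off the work surface, if the arm or the gripper's body presses on something with over 40 N, if the wrist force passes 120 N, or if a joint passes its speed limit or range.

ROBOT

A 6-joint arm with a two-finger parallel gripper is mounted at the origin on a cart in front of the work surface, level with it; the furniture and walls round the work are solid. World frame = base frame: x ahead of the robot, y to its left, z up, the work surface at z = 0. Lengths are in m, angles in rad, forces in N, time in s.
With the tool pointing down it reaches from about 0.275 to 0.85 m from the base axis. Payload 5.2 kg.
Tool frame: the origin (TCP) lies midway between the tips of the shut fingers; the grasp point (between the pads) lies 19 mm behind it; x points along the fingers, z is the direction in which the jaws open and shut, and the axes are right-handed (so a half turn about x gives the same grasp; the last joint's range is limited). The gripper opens to 85 mm and grips with 20 to 120 N. Pads are 22 mm wide; open, the fingers measure 114 mm over their backs; the gripper's body (76 mm by 85 mm) begins 54 mm behind the grasp point. The pads swing forward as they close: fully open they stand 13 mm farther back than shut.
Start: joints at [-1.319, 0.259, 1.535, -0, 1.348, -0.203], TCP at [0.242, -0.494, 0.231] pointing down, gripper open.
Joint ranges: [-3.14, 3.14], [-0.91, 2.08], [0.19, 2.58], [-1.22, 4.36], [0.22, 2.71], [-3.12, 3.12]. Speed limits (rad/s): [2.57, 2.57, 3.14, 3.14, 3.14, 3.14].

INTERFACE

Orientations are given as a 3x3 rotation matrix whose columns are the frame's x, y, z axes.
In Python, from bench import telemetry, eyes, r gives the robot as it stands. The module is installed in compiled form; this text tells all that it offers.
- The arm moves only by the tool carry_out, never from a script. Its argument "deltas" is a list of rows, each a list of 3 entries, a list of its own where there are three numbers: the shift along the tool's x, y, z in units of 0.4 m (1.0 is 0.4 m), then the turn, a rotation vector about the tool's x, y, z in units of 30 degrees (1.0 is 30 degrees), then the closure, from -1 (fully open) to 1 (shut). In form: [[[x, y, z], [ax, ay, az], fingers], ...]. A call has 1 to 5 rows; each row is the pose to reach, as a shift and turn from the pose commanded when the call began, along the tool's axes at that moment; what a row does not reach only later rows make up. A row lasts 1/8 s, in which the tool goes at most 62.5 mm and 10.7 degrees, less where a joint would pass 70% of its speed; a pose out of reach is approached as far as the arm can. A call with a number of a shift or a turn outside -1 to 1 is refused whole. A call with a gripper value outside its range is refused whole. The fingers move at their own pace and stop on an object; the grip force is fixed at half the most. Time passes only in rows, so rows that repeat a pose let the fingers close. It gives the time, the measured TCP pose, the force and the opening at its end, in the units of the state.
- telemetry.get_state(): the state, without advancing time (a new reading comes with each control period).
- eyes.capture(name): name is "scene" or "side" or "wrist"; returns (picture, depth): 480x640x3 uint8, red, green, blue; 480x640 float32, m along the optical axis (not along the pixel's ray), 0 where there is no reading.
- eyes.camera_model(name): a dict with "camera_matrix" (3x3 intrinsics, pixels), "T" (4x4, takes a point from camera to world coordinates). Camera axes: x right, y down, z forward; pixel columns grow to the right and rows downward; lengths in m; the calibration is good to about 2 mm. A picture is of the moment at which its call begins: read the wrist's pose just before it. camera_model takes no time and is no camera call; for the wrist camera it gives the pose at the moment of the call.
- r.sign_off(): hands the job in, once; it reports no verdict.
The state is a dict: "clock": time; "joints": joint angles; "joint_velocities": joint speeds; "tau": joint torques, N m; "tcp_pos": TCP position; "tool_rot": TCP orientation; "contact_force": force on the tool from outside, world axes, zero at the start; "ft_torque": the same for the moment, N m; "gripper_width": finger opening in m.
Only numpy, scipy, OpenCV 4.12 (cv2) and the standard library are available. Lean on these libraries where they do the work, as an engineer would, in place of code of your own. Each camera call takes 0.05 s, during which the arm holds its last target.

## Working session

There is one attempt and no reset: what is moved stays moved. The work goes in short steps, Python scripts to look and compute and a tool call to move; the robot and the scene stay as the last step left them, time stands still between calls to the robot, and variables do not carry over. Pictures are saved under pics/ and viewed, and the job is handed in when it is done.

Besides the shell and the picture viewer there is one more tool, called after "Call:" as name([rows], argument=value, ...), one row to a line, values as JSON. carry_out: Moves the arm, as the interface text tells. Shifts and turns lie within -1 to 1; 1 stands for 0.4 m of shift or 30 degrees of turn. Its arguments: {"type":"object","properties":{"deltas":{"type":"array"}},"required":["deltas"]}

```bash
mkdir -p pics; python3 - <<'E'
from bench import telemetry, eyes, r
import cv2, numpy as np
s=telemetry.get_state(); print({k:np.round(v,3).tolist() for k,v in s.items()})
for n in ["scene","side"]:
    p,d=eyes.capture(n); m=eyes.camera_model(n)
    cv2.imwrite(f"pics/{n}0.png",p[:,:,::-1]); np.savez(f"{n}0.npz",p=p,d=d,K=m["camera_matrix"],T=m["T"])
    print(n,m["camera_matrix"],np.round(m["T"],3))
E
```

```text
{'clock': 0.0, 'joints': [-1.319, 0.259, 1.536, 0.0, 1.348, -0.203], 'joint_velocities': [-0.0, 0.002, -0.0, 0.0, 0.001, 0.001], 'tau': [-0.002, -44.604, -29.057, -0.001, 0.012, -0.0], 'tcp_pos': [0.241, -0.494, 0.23], 'tool_rot': [[-0.0, 0.898, 0.439], [0.002, 0.439, -0.898], [-1.0, 0.0, -0.002]], 'contact_force': [-0.375, -0.406, -0.254], 'ft_torque': [-0.011, 0.0, -0.028], 'gripper_width': 0.085}
scene [[515.81225482   0.         314.50626833]
 [  0.         515.81225482 236.97172366]
 [  0.           0.           1.        ]] [[ 0.544 -0.379  0.749 -0.384]
 [-0.839 -0.252  0.482 -0.411]
 [ 0.007 -0.89  -0.455  0.619]
 [ 0.     0.     0.     1.   ]]
side [[434.66986908   0.         321.42159494]
 [  0.         434.66986908 237.93397611]
 [  0.           0.           1.        ]] [[-0.955 -0.205  0.214  0.296]
 [-0.296  0.629 -0.719  0.974]
 [ 0.012 -0.75  -0.661  0.833]
 [ 0.     0.     0.     1.   ]]
```

View pics/scene0.png

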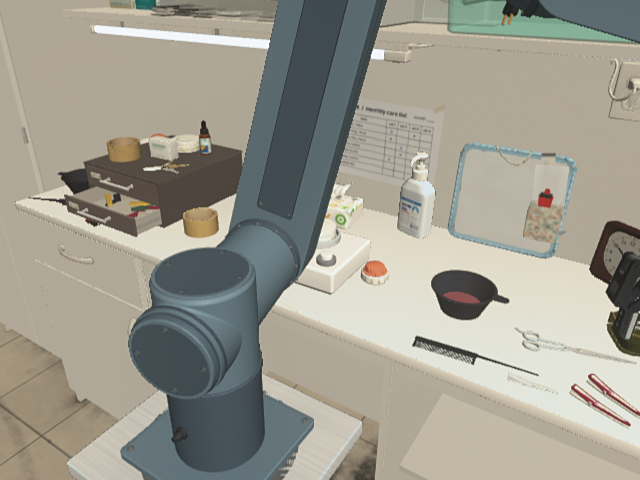

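View pics/side0.png

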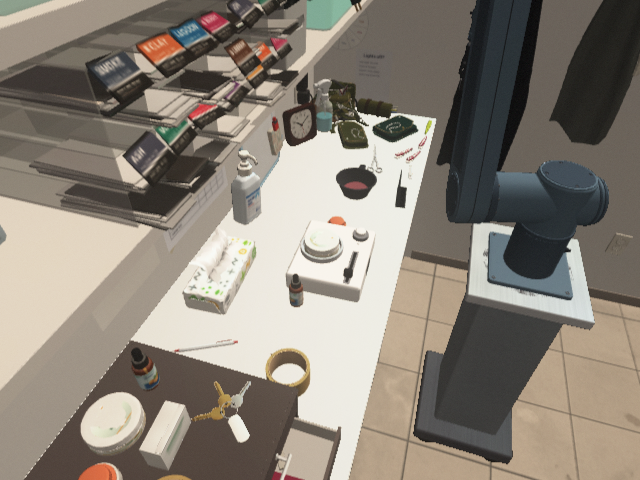

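The side view shows the warmer clearly: deck about (290–375, 222–298), lever near (350, 268), button near (361, 235). In the scene view the arm partly hides it. I'll zoom in and measure.

```bash
cat > h.py <<'E'
import numpy as np, cv2
def load(n):
    z=np.load(n+'.npz'); return z['p'],z['d'],z['K'],z['T']
def pts(d,K,T):
    v,u=np.mgrid[0:480,0:640]
    c=np.stack([(u-K[0,2])/K[0,0]*d,(v-K[1,2])/K[1,1]*d,d],-1)
    return c@T[:3,:3].T+T[:3,3]
def ray(u,v,K,T,z):
    q=T[:3,:3]@np.array([(u-K[0,2])/K[0,0],(v-K[1,2])/K[1,1],1]); o=T[:3,3]
    return o+q*(z-o[2])/q[2]
def proj(P,K,T):
    c=T[:3,:3].T@(np.array(P)-T[:3,3]); return K[:2,:2]@(c[:2]/c[2])+K[:2,2]
E
python3 - <<'E'
from h import *
p,d,K,T=load('side0')
c=p[205:310,275:390,::-1]
cv2.imwrite('pics/sidecrop.png',cv2.resize(c,None,fx=5.5,fy=5.5,interpolation=cv2.INTER_CUBIC))
W=pts(d,K,T)
m=(abs(W[:,:,2]-0.06)<0.006)&(d>0); mm=np.zeros_like(m); mm[205:310,275:390]=m[205:310,275:390]
m=mm.astype(np.uint8); n,l,st,ce=cv2.connectedComponentsWithStats(m); k=1+st[1:,4].argmax(); print(st[k])
sel=l==k; X=W[sel]; print(len(X),np.median(X[:,2]),X.min(0),X.max(0))
r=cv2.minAreaRect((X[:,:2]*1000).astype(np.float32)); print(r, cv2.boxPoints(r))
E
```

```text
[ 286  220   89   71 2916]
2916 0.06096928776496824 [0.40612167 0.05548477 0.0540404 ] [0.60133656 0.29009642 0.06593008]
((503.8108215332031, 172.99078369140625), (189.6051788330078, 228.4526824951172), 2.145663022994995) [[404.79807  283.58762 ]
 [413.35135   55.295105]
 [602.8236    62.39395 ]
 [594.27026  290.68646 ]]
```

View pics/sidecrop.png

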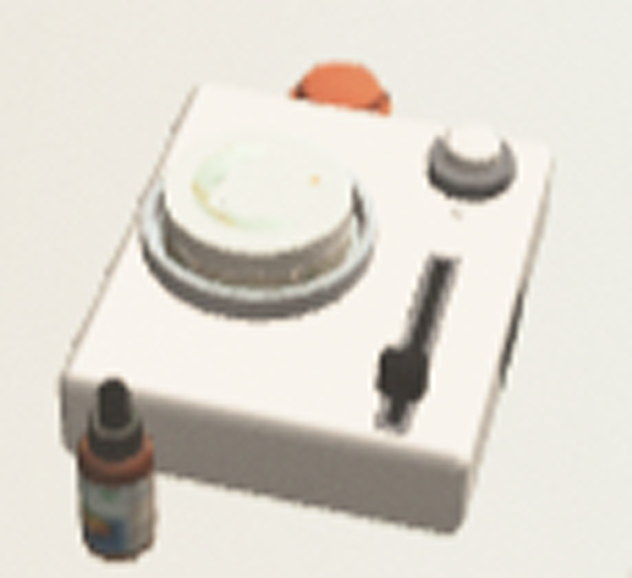

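Deck fits 190 x 228 mm with centre about (0.504, 0.173) and yaw about 2.1°. I'll close the fingers and move over with the jaw axis turned to warmer x.

Call:
carry_out([
  [[-0.05,0.1,-0.11],[-0.3,0,0],1],
  [[-0.1,0.2,-0.22],[-0.6,0,0],1],
  [[-0.1,0.3,-0.33],[-0.9,0,0],1],
  [[-0.1,0.4,-0.45],[-1.2,0,0],1],
  [[-0.1,0.5,-0.56],[-1.5,0,0],1],
])

```text
refused, turn out of range in row 5
```

```bash
cat > st.py <<'E'
from bench import telemetry
import numpy as np,sys
s=telemetry.get_state(); R=np.array(s['tool_rot']); p=np.array(s['tcp_pos'])
print('t',round(s['clock'],2),'p',p.round(4),'F',np.round(s['contact_force'],2),'w',round(s['gripper_width'],4),'zyaw',np.degrees(np.arctan2(R[1,2],R[0,2])).round(2)); print(R.round(3).tolist())
a=[float(v) for v in sys.argv[1:]]
if a: print('delta units',(R.T@(np.array(a[:3])-p)/0.4).round(4),'yaw units(tool x)',)
E
python3 st.py 0.40 0.2 0.29
```

```text
t 0.1 p [ 0.2415 -0.4936  0.2306] F [-0.64  0.42 -0.59] w 0.0852 zyaw -63.94
[[-0.0, 0.898, 0.439], [0.002, 0.439, -0.898], [-1.0, 0.0, -0.002]]
delta units [-0.146   1.1177 -1.3839] yaw units(tool x)
```

Call:
carry_out([
  [[-0.05,0.1,-0.11],[-0.2,0,0],1],
  [[-0.1,0.2,-0.22],[-0.4,0,0],1],
  [[-0.1,0.3,-0.33],[-0.6,0,0],1],
  [[-0.1,0.4,-0.45],[-0.8,0,0],1],
  [[-0.1,0.5,-0.56],[-1.0,0,0],1],
])

```text
clock: 0.72
tcp_pos: [0.3228, -0.2029, 0.2711]
tool_rot: [[0.0, 0.556, 0.831], [0.0, 0.831, -0.556], [-1.0, 0.0, -0.0]]
contact_force: [1.4, 0.5, -0.4]
gripper_width: 0.0001
```

```bash
python3 st.py 0.40 0.2 0.29
```

```text
t 0.72 p [ 0.3228 -0.2029  0.2711] F [ 1.43  0.53 -0.42] w 0.0001 zyaw -33.78
[[0.0, 0.556, 0.831], [0.0, 0.831, -0.556], [-1.0, 0.0, -0.0]]
delta units [-0.0468  0.9444 -0.3996] yaw units(tool x)
```

Call:
carry_out([
  [[0,0.14,-0.06],[-0.25,0,0],1],
  [[0,0.28,-0.12],[-0.5,0,0],1],
  [[-0.02,0.42,-0.18],[-0.75,0,0],1],
  [[-0.04,0.56,-0.24],[-1.0,0,0],1],
  [[-0.05,0.7,-0.3],[-1.0,0,0],1],
])

```text
clock: 1.35
tcp_pos: [0.3797, 0.0963, 0.2917]
tool_rot: [[0.001, 0.067, 0.998], [-0.0, 0.998, -0.067], [-1.0, -0.0, 0.001]]
contact_force: [0.5, -0.1, -0.5]
gripper_width: -0.0001
```

```bash
python3 st.py 0.38 0.2 0.29; python3 - <<'E'
from bench import telemetry, eyes
import cv2,numpy as np
m=eyes.camera_model('wrist'); p,d=eyes.capture('wrist'); cv2.imwrite('pics/w1.png',p[:,:,::-1]); np.savez('w1.npz',p=p,d=d,K=m["camera_matrix"],T=m["T"]); print(m["camera_matrix"],m["T"].round(3))
E
```

```text
t 1.35 p [0.3797 0.0963 0.2917] F [ 0.5  -0.07 -0.55] w -0.0001 zyaw -3.86
[[0.001, 0.067, 0.998], [-0.0, 0.998, -0.067], [-1.0, -0.0, 0.001]]
delta units [ 0.0043  0.2587 -0.0166] yaw units(tool x)
[[390.01847647   0.         320.01310739]
 [  0.         390.01847647 241.42338304]
 [  0.           0.           1.        ]] [[ 0.998 -0.066 -0.018  0.384]
 [-0.069 -0.96  -0.273  0.167]
 [ 0.001  0.274 -0.962  0.434]
 [ 0.     0.     0.     1.   ]]
```

View pics/w1.png

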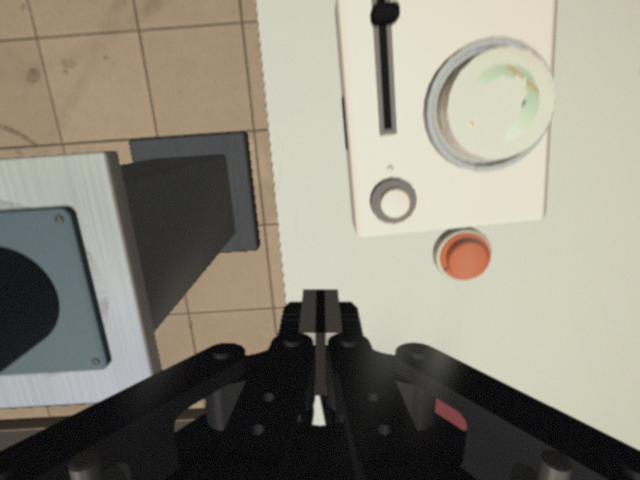

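The wrist view shows the lever tab at (384, 12), the track running down to (389, 132), the button at (397, 203) and the ring centre at (490, 103). I'll shift left and correct the yaw so the whole warmer is in view.

Call:
carry_out([
  [[0,0.12,0.0],[-0.1,0,0],1],
  [[0,0.22,0.02],[-0.2,0,0],1],
  [[0,0.22,0.02],[-0.2,0,0],1],
  [[0,0.22,0.02],[-0.2,0,0],1],
])

```text
clock: 1.9
tcp_pos: [0.3933, 0.1809, 0.2909]
tool_rot: [[-0.001, -0.036, 0.999], [-0.001, 0.999, 0.036], [-1.0, -0.001, -0.001]]
contact_force: [-0.0, 0.1, -0.3]
gripper_width: -0.0001
```

```bash
python3 st.py; python3 - <<'E'
from bench import telemetry, eyes
import cv2,numpy as np
m=eyes.camera_model('wrist'); p,d=eyes.capture('wrist'); cv2.imwrite('pics/w2.png',p[:,:,::-1]); np.savez('w2.npz',p=p,d=d,K=m["camera_matrix"],T=m["T"])
from h import *
K,T=m["camera_matrix"],m["T"]
W=pts(d,K,T)
m=((abs(W[:,:,2]-0.06)<0.006)&(d>0)&(W[:,:,0]>.3)&(W[:,:,1]>0)).astype(np.uint8); n,l,st,ce=cv2.connectedComponentsWithStats(m); k=1+st[1:,4].argmax(); print(st[k])
X=W[l==k]; print(np.median(X[:,2])); rc=cv2.minAreaRect((X[:,:2]*1000).astype(np.float32)); print(rc)
E
```

```text
t 1.9 p [0.3933 0.1809 0.2909] F [-0.04  0.12 -0.29] w -0.0001 zyaw 2.06
[[-0.001, -0.036, 0.999], [-0.001, 0.999, 0.036], [-1.0, -0.001, -0.001]]
[  336    96   209   223 29241]
0.0600772609576159
((503.4365539550781, 174.64874267578125), (188.27188110351562, 222.52999877929688), 2.0864930152893066)
```

View pics/w2.png

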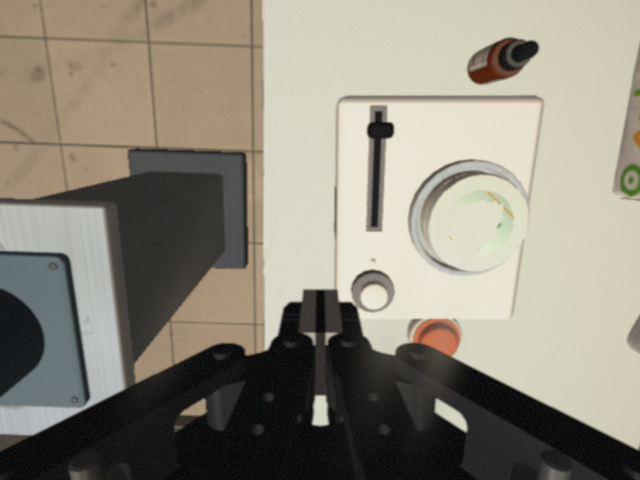

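```bash
cat >> h.py <<'E'
C=np.array([.5035,.1743]); a=np.radians(2.09); RW=np.array([[np.cos(a),-np.sin(a)],[np.sin(a),np.cos(a)]])
def w2g(x,y): return C+RW@np.array([x,y])
def g2w(P): return RW.T@(np.array(P[:2])-C)
E
python3 - <<'E'
from h import *
p,d,K,T=load('w2'); W=pts(d,K,T)
Wl=(W[:,:,:2]-C)@RW
def rep(n,m):
    v,u=np.where(m); print(n,m.sum(),'px',u.mean().round(1),v.mean().round(1),'mean',(Wl[m].mean(0)*1000).round(1),'min',(Wl[m].min(0)*1000).round(1),'max',(Wl[m].max(0)*1000).round(1),'z',np.median(W[m][:,2]).round(4))
box=np.zeros((480,640),bool); box[100:160,350:410]=1
rep('tabtop',box&(abs(W[:,:,2]-.087)<.004)&(d>0))
box[:]=0; box[260:320,340:400]=1
rep('btn',box&(abs(W[:,:,2]-.078)<.003)&(d>0))
rep('collar',box&(abs(W[:,:,2]-.072)<.003)&(d>0))
# tab by dark colour
g=p.max(2); box[:]=0; box[118:142,362:400]=1
v,u=np.where(box&(g<40)); print('dark',u.min(),u.max(),v.min(),v.max())
for vv in (v.min(),v.max()): print(g2w(ray(380,vv,K,T,.087)))
for (u,v) in [(374,293),(380,129)]: print(g2w(ray(u,v,K,T,.078 if u==374 else .087)))
print('lever0',w2g(-.058,.088),'button',w2g(-.058,-.075),'start',w2g(-.058,.120))
E
python3 st.py 0.441 0.292 0.12
```

```text
tabtop 398 px 381.5 129.9 mean [-57.7  81.7] min [-68.2  75. ] max [-46.4  88.3] z 0.0866
btn 128 px 372.9 290.2 mean [-58.8 -69.2] min [-71.  -87.6] max [-43.7 -61. ] z 0.0799
collar 765 px 372.2 289.2 mean [-58.5 -71.3] min [-78.6 -96.1] max [-36.3 -53.3] z 0.0721
dark 369 391 118 141
[-0.05947506  0.09146753]
[-0.05871244  0.07258853]
[-0.05743613 -0.0726702 ]
[-0.05911329  0.08251166]
lever0 [0.44232929 0.26012624] button [0.44827378 0.09723467] start [0.44116227 0.29210495]
t 1.95 p [0.3934 0.1806 0.291 ] F [-0.65 -0.55  0.23] w 0.0001 zyaw 2.0
[[-0.001, -0.035, 0.999], [-0.001, 0.999, 0.035], [-1.0, -0.001, -0.001]]
delta units [0.4273 0.2744 0.129 ] yaw units(tool x)
```

The lever is at about 6 mm, with the tab centre at warmer (-58, 82). I'll go to the left of the tab, then down.

Call:
carry_out([
  [[0.0,0.14,0.06],[0,0,0],1],
  [[0.1,0.28,0.12],[0,0,0],1],
  [[0.25,0.28,0.12],[0,0,0],1],
  [[0.38,0.28,0.12],[0,0,0],1],
  [[0.38,0.28,0.12],[0,0,0],1],
])

```text
clock: 2.58
tcp_pos: [0.4347, 0.2926, 0.1355]
tool_rot: [[-0.009, -0.034, 0.999], [-0.004, 0.999, 0.034], [-1.0, -0.004, -0.01]]
contact_force: [-0.8, -0.2, 0.1]
gripper_width: -0.0
```

```bash
python3 st.py 0.4415 0.292 0.072;python3 - <<'E'
from bench import eyes
import cv2
p,d=eyes.capture('side'); cv2.imwrite('pics/s2.png',cv2.resize(p[180:310,260:400,::-1],None,fx=4.5,fy=4.5))
E
```

```text
t 2.58 p [0.4347 0.2926 0.1355] F [-0.82 -0.21  0.09] w -0.0 zyaw 1.95
[[-0.009, -0.034, 0.999], [-0.004, 0.999, 0.034], [-1.0, -0.004, -0.01]]
delta units [ 0.1587 -0.0014  0.0185] yaw units(tool x)
```

View pics/s2.png

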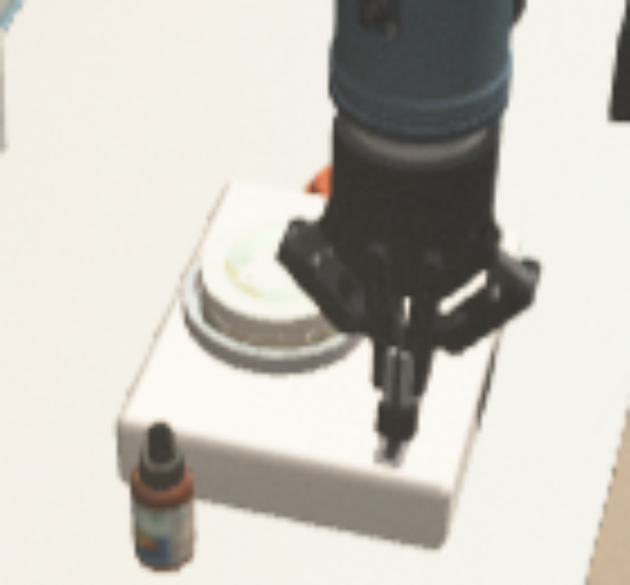

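The closed fingertips hover left of the tab, clear of the pot and dropper. Descending.

Call:
carry_out([
  [[0.06,0.0,0.01],[0,0,0],1],
  [[0.12,0.0,0.01],[0,0,0],1],
  [[0.12,0.0,0.01],[0,0,0],1],
  [[0.12,0.0,0.01],[0,0,0],1],
])

```text
clock: 3.12
tcp_pos: [0.4435, 0.2956, 0.094]
tool_rot: [[0.004, -0.035, 0.999], [0.002, 0.999, 0.035], [-1.0, 0.001, 0.004]]
contact_force: [0.9, -0.6, 0.1]
gripper_width: -0.0003
```

```bash
python3 st.py 0.4415 0.292 0.072
```

```text
t 3.12 p [0.4435 0.2956 0.094 ] F [ 0.94 -0.59  0.12] w -0.0003 zyaw 2.01
[[0.004, -0.035, 0.999], [0.002, 0.999, 0.035], [-1.0, 0.001, 0.004]]
delta units [ 0.055  -0.0088 -0.0055] yaw units(tool x)
```

Call:
carry_out([
  [[0.03,0.0,-0.004],[0,0,0],1],
  [[0.053,0.0,-0.004],[0,0,0],1],
  [[0.053,0.0,-0.004],[0,0,0],1],
  [[0.053,0.0,-0.004],[0,0,0],1],
])

```text
clock: 3.62
tcp_pos: [0.44, 0.2953, 0.07]
tool_rot: [[-0.0, -0.036, 0.999], [-0.0, 0.999, 0.036], [-1.0, -0.0, -0.0]]
contact_force: [0.9, 0.4, -0.2]
gripper_width: 0.0003
```

```bash
cat > fl.py <<'E'
from bench import telemetry
from h import *
s=telemetry.get_state(); p=np.array(s['tcp_pos']); F=np.array(s['contact_force'])
print('t',round(s['clock'],2),'warmer xy mm',(g2w(p)*1000).round(1),'z',p[2].round(4),'F along -y push reaction', (RW.T@F[:2]).round(2),F[2].round(2))
E
python3 fl.py; python3 - <<'E'
from bench import eyes
import cv2
p,d=eyes.capture('side'); cv2.imwrite('pics/s3.png',cv2.resize(p[200:310,280:400,::-1],None,fx=5,fy=5))
E
python3 fl.py
```

```text
t 3.62 warmer xy mm [-59.  123.2] z 0.07 F along -y push reaction [0.89 0.4 ] -0.19
t 3.67 warmer xy mm [-58.9 123.3] z 0.0701 F along -y push reaction [-0.1  -0.75] 1.37
```

View pics/s3.png

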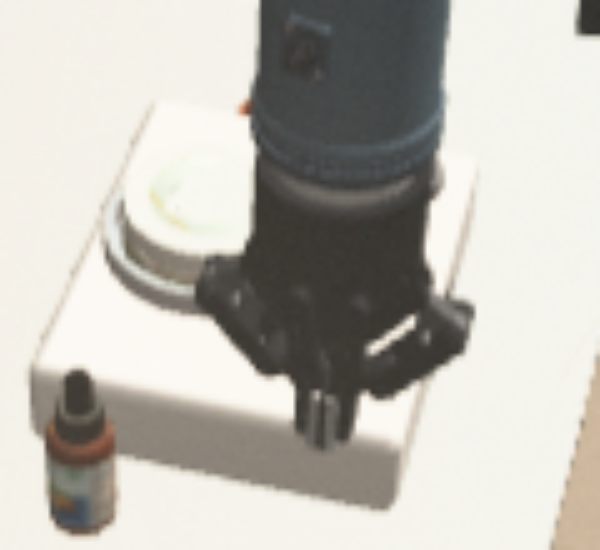

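Call:
carry_out([
  [[0,-0.02,0],[0,0,0],1],
  [[0,-0.04,0],[0,0,0],1],
  [[0,-0.045,0],[0,0,0],1],
  [[0,-0.045,0],[0,0,0],1],
])

```text
clock: 4.18
tcp_pos: [0.4409, 0.277, 0.0702]
tool_rot: [[0.0, -0.035, 0.999], [0.0, 0.999, 0.035], [-1.0, 0.0, 0.0]]
contact_force: [1.0, 0.0, 0.2]
gripper_width: -0.0
```

```bash
python3 fl.py
```

```text
t 4.17 warmer xy mm [-58.8 104.9] z 0.0702 F along -y push reaction [ 1.02 -0.01] 0.2
```

Call:
carry_out([
  [[0,-0.005,0],[0,0,0],1],
  [[0,-0.01,0],[0,0,0],1],
  [[0,-0.01,0],[0,0,0],1],
])

```text
clock: 4.55
tcp_pos: [0.4408, 0.2732, 0.0701]
tool_rot: [[-0.0, -0.036, 0.999], [-0.0, 0.999, 0.036], [-1.0, -0.0, -0.0]]
contact_force: [-0.5, 0.2, -0.1]
gripper_width: 0.0
```

Call:
carry_out([
  [[0,-0.005,0],[0,0,0],1],
  [[0,-0.01,0],[0,0,0],1],
  [[0,-0.01,0],[0,0,0],1],
])

```text
clock: 4.92
tcp_pos: [0.441, 0.2692, 0.0701]
tool_rot: [[-0.0, -0.036, 0.999], [0.0, 0.999, 0.036], [-1.0, 0.0, -0.0]]
contact_force: [0.7, 0.4, -1.0]
gripper_width: 0.0
```

Call:
carry_out([
  [[0,-0.005,0],[0,0,0],1],
  [[0,-0.005,0],[0,0,0],1],
])

```text
clock: 5.18
tcp_pos: [0.4411, 0.2672, 0.0701]
tool_rot: [[0.0, -0.036, 0.999], [-0.0, 0.999, 0.036], [-1.0, -0.0, 0.0]]
contact_force: [-0.5, 1.2, 0.7]
gripper_width: -0.0003
```

```bash
python3 fl.py
```

```text
t 5.17 warmer xy mm [-59.   95.1] z 0.0701 F along -y push reaction [-0.43  1.2 ] 0.71
```

Call:
carry_out([
  [[0,-0.0025,0],[0,0,0],1],
  [[0,-0.0025,0],[0,0,0],1],
])

```text
clock: 5.42
tcp_pos: [0.4411, 0.2663, 0.0701]
tool_rot: [[0.0, -0.036, 0.999], [0.0, 0.999, 0.036], [-1.0, 0.0, 0.0]]
contact_force: [-1.0, 1.0, -0.5]
gripper_width: -0.0
```

Call:
carry_out([
  [[0,-0.0025,0],[0,0,0],1],
  [[0,-0.0025,0],[0,0,0],1],
])

```text
clock: 5.68
tcp_pos: [0.4411, 0.2656, 0.0701]
tool_rot: [[0.0, -0.036, 0.999], [0.001, 0.999, 0.036], [-1.0, 0.001, 0.0]]
contact_force: [-1.1, 3.5, -1.0]
gripper_width: 0.0001
```

Call:
carry_out([
  [[0,-0.0025,0],[0,0,0],1],
  [[0,-0.0025,0],[0,0,0],1],
])

```text
clock: 5.92
tcp_pos: [0.4412, 0.2649, 0.0702]
tool_rot: [[0.0, -0.036, 0.999], [0.001, 0.999, 0.036], [-1.0, 0.001, 0.0]]
contact_force: [-1.0, 5.1, -1.1]
gripper_width: -0.0
```

```bash
python3 fl.py; python3 - <<'E'
from bench import eyes
import cv2
p,d=eyes.capture('side'); cv2.imwrite('pics/s4.png',cv2.resize(p[200:310,280:400,::-1],None,fx=5,fy=5))
p,d=eyes.capture('wrist'); cv2.imwrite('pics/w4.png',p[:,:,::-1])
E
```

```text
t 5.92 warmer xy mm [-59.   92.8] z 0.0702 F along -y push reaction [-0.8   5.16] -1.06
```

View pics/s4.png

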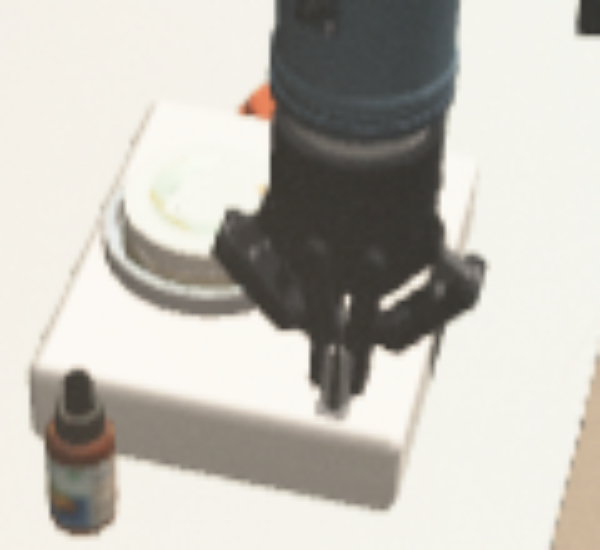

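View pics/w4.png

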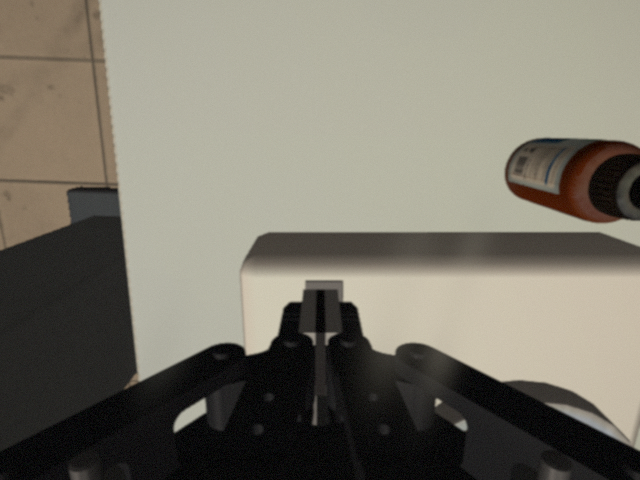

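Contact: the force rises to 5 N at warmer y = 92.8 mm, so the lever is about at 0.0105–0.011, leaving the off stretch. Continuing in 1–2 mm steps.

Call:
carry_out([
  [[0,-0.0025,0],[0,0,0],1],
  [[0,-0.0025,0],[0,0,0],1],
])

```text
clock: 6.28
tcp_pos: [0.4412, 0.264, 0.0702]
tool_rot: [[0.0, -0.036, 0.999], [0.001, 0.999, 0.036], [-1.0, 0.001, 0.0]]
contact_force: [-1.1, 6.7, -1.4]
gripper_width: -0.0002
```

Call:
carry_out([
  [[0,-0.0025,0],[0,0,0],1],
  [[0,-0.0025,0],[0,0,0],1],
])

```text
clock: 6.52
tcp_pos: [0.4412, 0.2628, 0.0701]
tool_rot: [[0.0, -0.036, 0.999], [0.001, 0.999, 0.036], [-1.0, 0.001, 0.0]]
contact_force: [-0.4, 4.9, 0.0]
gripper_width: 0.0005
```

Call:
carry_out([
  [[0,-0.0025,0],[0,0,0],1],
  [[0,-0.0025,0],[0,0,0],1],
])

```text
clock: 6.78
tcp_pos: [0.4413, 0.2613, 0.0701]
tool_rot: [[0.0, -0.036, 0.999], [-0.0, 0.999, 0.036], [-1.0, -0.0, 0.0]]
contact_force: [-0.7, 3.2, -1.7]
gripper_width: -0.0001
```

Call:
carry_out([
  [[0,-0.0025,0],[0,0,0],1],
  [[0,-0.0025,0],[0,0,0],1],
])

```text
clock: 7.02
tcp_pos: [0.4413, 0.26, 0.0701]
tool_rot: [[-0.0, -0.036, 0.999], [-0.0, 0.999, 0.036], [-1.0, -0.0, -0.0]]
contact_force: [0.1, 2.1, -0.1]
gripper_width: 0.0001
```

```bash
python3 fl.py
```

```text
t 7.03 warmer xy mm [-59.   87.9] z 0.0701 F along -y push reaction [0.13 2.09] -0.11
```

Call:
carry_out([
  [[0,-0.0025,0],[0,0,0],1],
  [[0,-0.0025,0],[0,0,0],1],
])

```text
clock: 7.28
tcp_pos: [0.4414, 0.2589, 0.0701]
tool_rot: [[-0.0, -0.036, 0.999], [-0.001, 0.999, 0.036], [-1.0, -0.001, -0.0]]
contact_force: [-0.9, 1.0, 0.3]
gripper_width: 0.0001
```

Call:
carry_out([
  [[0,-0.0025,0],[0,0,0],1],
  [[0,-0.0025,0],[0,0,0],1],
])

```text
clock: 7.52
tcp_pos: [0.4414, 0.258, 0.0701]
tool_rot: [[-0.0, -0.036, 0.999], [-0.0, 0.999, 0.036], [-1.0, -0.0, -0.0]]
contact_force: [-0.1, 0.1, -0.3]
gripper_width: 0.0002
```

Call:
carry_out([
  [[0,-0.0025,0],[0,0,0],1],
  [[0,-0.0025,0],[0,0,0],1],
])

```text
clock: 7.78
tcp_pos: [0.4415, 0.2571, 0.0701]
tool_rot: [[-0.0, -0.036, 0.999], [-0.0, 0.999, 0.036], [-1.0, -0.0, -0.0]]
contact_force: [-0.6, -0.1, -0.9]
gripper_width: 0.0
```

Call:
carry_out([
  [[0,-0.0025,0],[0,0,0],1],
  [[0,-0.0025,0],[0,0,0],1],
])

```text
clock: 8.02
tcp_pos: [0.4415, 0.2562, 0.0701]
tool_rot: [[-0.0, -0.036, 0.999], [-0.0, 0.999, 0.036], [-1.0, -0.0, -0.0]]
contact_force: [0.3, 1.0, -0.4]
gripper_width: -0.0
```

```bash
python3 fl.py;  python3 - <<'E'
from bench import eyes
import cv2
p,d=eyes.capture('side'); cv2.imwrite('pics/s5.png',cv2.resize(p[200:310,280:400,::-1],None,fx=5,fy=5))
E
```

```text
t 8.03 warmer xy mm [-59.   84.1] z 0.0701 F along -y push reaction [0.3  0.96] -0.43
```

View pics/s5.png

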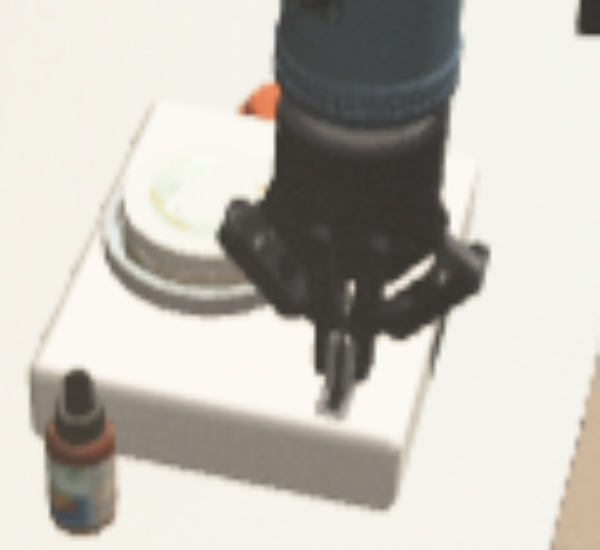

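The tab is hidden behind the fingers here, but the force fell to zero at y ≈ 0.258, so crest 1 is passed. Expected: contact again near 0.2505, crest 2 near 0.243, contact near 0.2355, crest 3 near 0.228.

Call:
carry_out([
  [[0,-0.005,0],[0,0,0],1],
  [[0,-0.01,0],[0,0,0],1],
  [[0,-0.01,0],[0,0,0],1],
])

```text
clock: 8.45
tcp_pos: [0.4416, 0.2521, 0.0701]
tool_rot: [[-0.0, -0.036, 0.999], [-0.0, 0.999, 0.036], [-1.0, -0.0, -0.0]]
contact_force: [-0.3, -0.1, -0.4]
gripper_width: -0.0003
```

Call:
carry_out([
  [[0,-0.0025,0],[0,0,0],1],
  [[0,-0.0025,0],[0,0,0],1],
])

```text
clock: 8.7
tcp_pos: [0.4417, 0.2513, 0.0701]
tool_rot: [[0.0, -0.036, 0.999], [0.0, 0.999, 0.036], [-1.0, 0.0, 0.0]]
contact_force: [0.8, -0.0, 0.5]
gripper_width: -0.0004
```

Call:
carry_out([
  [[0,-0.0025,0],[0,0,0],1],
  [[0,-0.0025,0],[0,0,0],1],
])

```text
clock: 8.95
tcp_pos: [0.4417, 0.2508, 0.0702]
tool_rot: [[0.0, -0.036, 0.999], [0.001, 0.999, 0.036], [-1.0, 0.001, 0.0]]
contact_force: [0.1, 3.1, -0.5]
gripper_width: -0.0004
```

Call:
carry_out([
  [[0,-0.0025,0],[0,0,0],1],
  [[0,-0.0025,0],[0,0,0],1],
])

```text
clock: 9.2
tcp_pos: [0.4417, 0.2503, 0.0702]
tool_rot: [[0.0, -0.036, 0.999], [0.002, 0.999, 0.036], [-1.0, 0.002, 0.0]]
contact_force: [-0.2, 6.0, -0.1]
gripper_width: -0.0001
```

Call:
carry_out([
  [[0,-0.0025,0],[0,0,0],1],
  [[0,-0.0025,0],[0,0,0],1],
])

```text
clock: 9.45
tcp_pos: [0.4417, 0.2494, 0.0702]
tool_rot: [[0.0, -0.036, 0.999], [0.002, 0.999, 0.036], [-1.0, 0.002, 0.0]]
contact_force: [-0.7, 7.1, -1.3]
gripper_width: -0.0
```

Contact came at 0.2508, as predicted, so the lever is in click 1. Continuing over crest 2, near 0.243.

Call:
carry_out([
  [[0,-0.0025,0],[0,0,0],1],
  [[0,-0.005,0],[0,0,0],1],
  [[0,-0.005,0],[0,0,0],1],
])

```text
clock: 9.82
tcp_pos: [0.4418, 0.2466, 0.0701]
tool_rot: [[0.0, -0.036, 0.999], [0.0, 0.999, 0.036], [-1.0, 0.0, 0.0]]
contact_force: [-0.5, 3.2, 0.0]
gripper_width: -0.0002
```

Call:
carry_out([
  [[0,-0.0025,0],[0,0,0],1],
  [[0,-0.005,0],[0,0,0],1],
  [[0,-0.005,0],[0,0,0],1],
])

```text
clock: 10.2
tcp_pos: [0.4419, 0.2438, 0.0701]
tool_rot: [[-0.0, -0.036, 0.999], [-0.001, 0.999, 0.036], [-1.0, -0.001, -0.0]]
contact_force: [-1.1, 1.6, 0.2]
gripper_width: -0.0001
```

Call:
carry_out([
  [[0,-0.0025,0],[0,0,0],1],
  [[0,-0.0025,0],[0,0,0],1],
])

```text
clock: 10.45
tcp_pos: [0.4419, 0.2429, 0.0701]
tool_rot: [[-0.0, -0.036, 0.999], [-0.001, 0.999, 0.036], [-1.0, -0.001, -0.0]]
contact_force: [0.2, 0.1, -0.2]
gripper_width: -0.0002
```

Call:
carry_out([
  [[0,-0.0025,0],[0,0,0],1],
  [[0,-0.0025,0],[0,0,0],1],
])

```text
clock: 10.7
tcp_pos: [0.4419, 0.2421, 0.07]
tool_rot: [[-0.0, -0.036, 0.999], [-0.0, 0.999, 0.036], [-1.0, -0.0, -0.0]]
contact_force: [0.8, -0.4, -0.1]
gripper_width: -0.0
```

Crest 2 is passed at about 0.243. The next contact should come near 0.2355.

Call:
carry_out([
  [[0,-0.005,0],[0,0,0],1],
  [[0,-0.01,0],[0,0,0],1],
  [[0,-0.0125,0],[0,0,0],1],
  [[0,-0.0125,0],[0,0,0],1],
])

```text
clock: 11.2
tcp_pos: [0.4422, 0.2372, 0.0701]
tool_rot: [[-0.0, -0.036, 0.999], [0.0, 0.999, 0.036], [-1.0, 0.0, -0.0]]
contact_force: [-0.5, -0.5, -0.2]
gripper_width: -0.0
```

Call:
carry_out([
  [[0,-0.0025,0],[0,0,0],1],
  [[0,-0.0025,0],[0,0,0],1],
])

```text
clock: 11.45
tcp_pos: [0.4422, 0.2363, 0.0701]
tool_rot: [[-0.0, -0.036, 0.999], [0.0, 0.999, 0.036], [-1.0, 0.0, -0.0]]
contact_force: [0.5, -1.0, -0.2]
gripper_width: -0.0001
```

Call:
carry_out([
  [[0,-0.0025,0],[0,0,0],1],
  [[0,-0.0025,0],[0,0,0],1],
])

```text
clock: 11.7
tcp_pos: [0.4422, 0.2358, 0.0702]
tool_rot: [[0.0, -0.036, 0.999], [0.001, 0.999, 0.036], [-1.0, 0.001, 0.0]]
contact_force: [-0.7, 3.6, -0.7]
gripper_width: -0.0002
```

Call:
carry_out([
  [[0,-0.0025,0],[0,0,0],1],
  [[0,-0.0025,0],[0,0,0],1],
])

```text
clock: 11.95
tcp_pos: [0.4422, 0.2353, 0.0702]
tool_rot: [[0.0, -0.036, 0.999], [0.002, 0.999, 0.036], [-1.0, 0.002, 0.0]]
contact_force: [-0.7, 7.2, -0.7]
gripper_width: -0.0001
```

Click 2 contact is at 0.2356. Crest 3 is expected near 0.228, so I'll push gently through it.

Call:
carry_out([
  [[0,-0.0025,0],[0,0,0],1],
  [[0,-0.005,0],[0,0,0],1],
  [[0,-0.005,0],[0,0,0],1],
])

```text
clock: 12.32
tcp_pos: [0.4423, 0.233, 0.0702]
tool_rot: [[0.0, -0.036, 0.999], [0.001, 0.999, 0.036], [-1.0, 0.001, 0.0]]
contact_force: [-0.5, 5.4, -0.2]
gripper_width: -0.0
```

Call:
carry_out([
  [[0,-0.0025,0],[0,0,0],1],
  [[0,-0.005,0],[0,0,0],1],
  [[0,-0.005,0],[0,0,0],1],
])

```text
clock: 12.7
tcp_pos: [0.4424, 0.2301, 0.0701]
tool_rot: [[0.0, -0.036, 0.999], [-0.0, 0.999, 0.036], [-1.0, -0.0, 0.0]]
contact_force: [-1.3, 2.0, 0.2]
gripper_width: -0.0
```

Call:
carry_out([
  [[0,-0.0025,0],[0,0,0],1],
  [[0,-0.0025,0],[0,0,0],1],
])

```text
clock: 12.95
tcp_pos: [0.4425, 0.2289, 0.0701]
tool_rot: [[-0.0, -0.036, 0.999], [-0.0, 0.999, 0.036], [-1.0, -0.0, -0.0]]
contact_force: [0.7, 1.2, 0.4]
gripper_width: 0.0001
```

Call:
carry_out([
  [[0,-0.0025,0],[0,0,0],1],
  [[0,-0.0025,0],[0,0,0],1],
])

```text
clock: 13.2
tcp_pos: [0.4425, 0.228, 0.0701]
tool_rot: [[-0.0, -0.036, 0.999], [-0.0, 0.999, 0.036], [-1.0, -0.0, -0.0]]
contact_force: [0.7, 0.0, 0.4]
gripper_width: -0.0003
```

Call:
carry_out([
  [[0,-0.0025,0],[0,0,0],1],
  [[0,-0.005,0],[0,0,0],1],
  [[0,-0.005,0],[0,0,0],1],
])

```text
clock: 13.58
tcp_pos: [0.4425, 0.2262, 0.0701]
tool_rot: [[-0.0, -0.036, 0.999], [-0.0, 0.999, 0.036], [-1.0, -0.0, -0.0]]
contact_force: [-0.6, -0.5, 0.3]
gripper_width: -0.0003
```

Call:
carry_out([
  [[0,0.02,0],[0,0,0],1],
  [[0,0.04,0],[0,0,0],1],
  [[-0.06,0.05,0],[0,0,0],1],
  [[-0.15,0.05,0],[0,0,0],1],
  [[-0.15,0.05,0],[0,0,0],1],
])

```text
clock: 14.2
tcp_pos: [0.4437, 0.2476, 0.1328]
tool_rot: [[0.006, -0.037, 0.999], [0.002, 0.999, 0.037], [-1.0, 0.002, 0.006]]
contact_force: [0.5, -0.8, -1.0]
gripper_width: 0.0001
```

```bash
python3 st.py 0.440 0.165 0.27
```

```text
t 14.2 p [0.4437 0.2476 0.1328] F [ 0.45 -0.79 -0.98] w 0.0001 zyaw 2.11
[[0.006, -0.037, 0.999], [0.002, 0.999, 0.037], [-1.0, 0.002, 0.006]]
delta units [-0.3435 -0.2056 -0.015 ] yaw units(tool x)
```

Now a look from the earlier wrist view.

Call:
carry_out([
  [[-0.1,-0.05,0],[0,0,0],1],
  [[-0.2,-0.1,-0.04],[0,0,0],1],
  [[-0.3,-0.17,-0.1],[0,0,0],1],
  [[-0.38,-0.17,-0.13],[0,0,0],1],
  [[-0.38,-0.17,-0.13],[0,0,0],1],
])

```text
clock: 14.82
tcp_pos: [0.3929, 0.1768, 0.2841]
tool_rot: [[0.005, -0.036, 0.999], [0.001, 0.999, 0.036], [-1.0, 0.001, 0.005]]
contact_force: [-0.4, 0.6, -0.6]
gripper_width: -0.0001
```

```bash
python3 st.py; python3 - <<'E'
from bench import telemetry, eyes
from h import *
m=eyes.camera_model('wrist'); p,d=eyes.capture('wrist'); cv2.imwrite('pics/w6.png',p[:,:,::-1]); K,T=m["camera_matrix"],m["T"]; np.savez('w6.npz',p=p,d=d,K=K,T=T)
W=pts(d,K,T); Wl=(W[:,:,:2]-C)@RW
def rep(n,m):
    v,u=np.where(m); print(n,m.sum(),'px',u.mean().round(1),v.mean().round(1),'mean',(Wl[m].mean(0)*1000).round(1),'min',(Wl[m].min(0)*1000).round(1),'max',(Wl[m].max(0)*1000).round(1),'z',np.median(W[m][:,2]).round(4))
on=(d>0)&(abs(Wl[:,:,0]+.058)<.016)
rep('tabtop',on&(abs(W[:,:,2]-.087)<.004)&(Wl[:,:,1]>-.02)&(Wl[:,:,1]<.1))
rep('btn',on&(abs(W[:,:,2]-.079)<.003)&(Wl[:,:,1]<-.05)&(Wl[:,:,1]>-.1))
# ray tab colour centroid
print(Wl.shape)
E
```

```text
t 14.82 p [0.3929 0.1768 0.2841] F [-0.38  0.64 -0.64] w -0.0001 zyaw 2.05
[[0.005, -0.036, 0.999], [0.001, 0.999, 0.036], [-1.0, 0.001, 0.005]]
tabtop 365 px 379.8 183.5 mean [-57.7  33. ] min [-67.9  26.1] max [-46.6  39.3] z 0.0865
btn 319 px 374.3 293.0 mean [-57.9 -72.5] min [-70.7 -87.9] max [-43.6 -61.1] z 0.0812
(480, 640, 2)
```

View pics/w6.png

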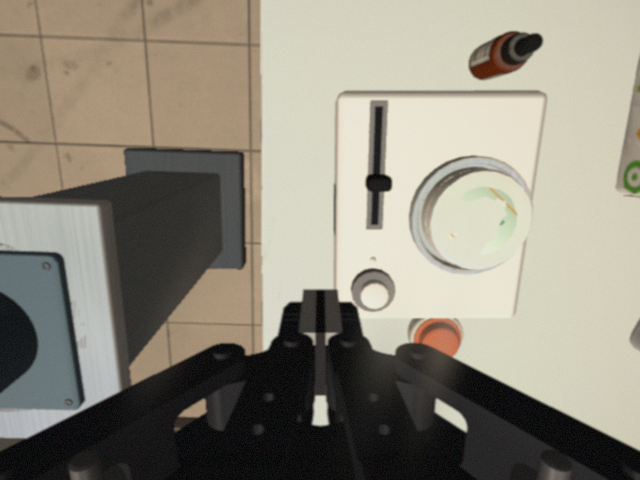

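The tab is at (379, 183), warmer y = 33.0 mm, so the lever is at about 55.0 mm: third click. Next, above the button at world (0.448, 0.098).

```bash
python3 st.py 0.4483 0.098 0.10
```

```text
t 14.88 p [0.3925 0.1767 0.2824] F [ 0.35 -0.47 -0.74] w -0.0003 zyaw 2.07
[[0.002, -0.036, 0.999], [0.0, 0.999, 0.036], [-1.0, 0.0, 0.002]]
delta units [ 0.4563 -0.2019  0.1315] yaw units(tool x)
```

Call:
carry_out([
  [[0,-0.1,0.06],[0,0,0],1],
  [[0.1,-0.2,0.13],[0,0,0],1],
  [[0.2,-0.2,0.13],[0,0,0],1],
  [[0.3,-0.2,0.13],[0,0,0],1],
  [[0.38,-0.2,0.13],[0,0,0],1],
])

```text
clock: 15.5
tcp_pos: [0.4455, 0.0985, 0.1264]
tool_rot: [[-0.005, -0.036, 0.999], [0.0, 0.999, 0.036], [-1.0, 0.0, -0.005]]
contact_force: [0.7, 0.5, -0.2]
gripper_width: 0.0002
```

Call:
carry_out([
  [[0.02,0,0],[0,0,0],1],
  [[0.04,0,0],[0,0,0],1],
  [[0.04,0,0],[0,0,0],1],
  [[0.04,0,0],[0,0,0],1],
])

```text
clock: 16.0
tcp_pos: [0.4479, 0.0984, 0.115]
tool_rot: [[0.002, -0.036, 0.999], [-0.0, 0.999, 0.036], [-1.0, -0.0, 0.002]]
contact_force: [0.7, 0.6, 0.2]
gripper_width: 0.0001
```

```bash
python3 st.py 0.4483 0.098 0.085;python3 - <<'E'
from bench import eyes
import cv2
p,d=eyes.capture('side'); cv2.imwrite('pics/s7.png',cv2.resize(p[200:310,280:400,::-1],None,fx=5,fy=5))
E
```

```text
t 16.0 p [0.4479 0.0984 0.115 ] F [0.72 0.63 0.2 ] w 0.0001 zyaw 2.07
[[0.002, -0.036, 0.999], [-0.0, 0.999, 0.036], [-1.0, -0.0, 0.002]]
delta units [ 0.075  -0.0011  0.0009] yaw units(tool x)
```

View pics/s7.png

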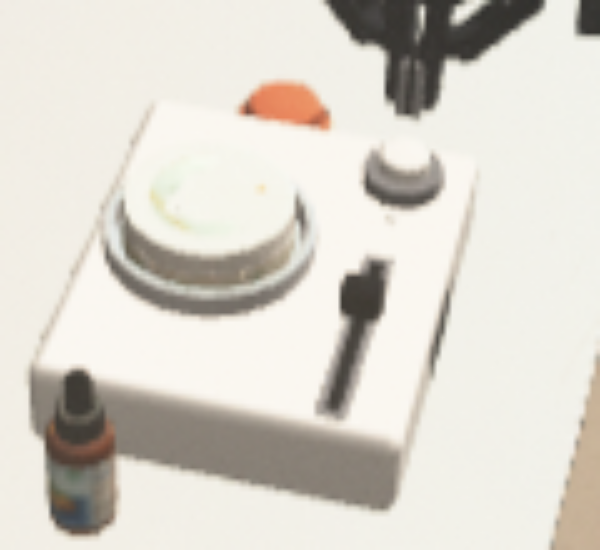

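The fingertips are centred above the cap, and the lever is well clear. Pressing down.

Call:
carry_out([
  [[0.04,0,0],[0,0,0],1],
  [[0.075,0,0],[0,0,0],1],
  [[0.085,0,0],[0,0,0],1],
  [[0.085,0,0],[0,0,0],1],
])

```text
clock: 16.55
tcp_pos: [0.4467, 0.0984, 0.0801]
tool_rot: [[-0.001, -0.036, 0.999], [-0.0, 0.999, 0.036], [-1.0, 0.0, -0.001]]
contact_force: [-1.8, -0.8, 3.0]
gripper_width: 0.0001
```

Call:
carry_out([
  [[0.005,0,0],[0,0,0],1],
  [[0.01,0,0],[0,0,0],1],
  [[0.01,0,0],[0,0,0],1],
])

```text
clock: 16.92
tcp_pos: [0.4471, 0.0984, 0.0762]
tool_rot: [[-0.0, -0.036, 0.999], [-0.0, 0.999, 0.036], [-1.0, -0.0, -0.0]]
contact_force: [-2.8, 0.2, 4.5]
gripper_width: 0.0001
```

Call:
carry_out([
  [[0.005,0,0],[0,0,0],1],
  [[0.01,0,0],[0,0,0],1],
  [[0.01,0,0],[0,0,0],1],
])

```text
clock: 17.3
tcp_pos: [0.4473, 0.0985, 0.0754]
tool_rot: [[0.001, -0.036, 0.999], [-0.0, 0.999, 0.036], [-1.0, -0.0, 0.001]]
contact_force: [-13.1, -0.5, 38.3]
gripper_width: -0.0
```

The force was 3.0 N at 0.080 and 4.5 N at 0.0762. It then rose hard to 38 N at 0.0754, still above the collar at 0.072, so the button has bottomed. Releasing.

Call:
carry_out([
  [[-0.02,0,0],[0,0,0],1],
  [[-0.06,0,0],[0,0,0],1],
  [[-0.15,0,0],[0,0,0],1],
  [[-0.25,0,0],[0,0,0],1],
  [[-0.35,0,0],[0,0,0],1],
])

```text
clock: 17.92
tcp_pos: [0.4475, 0.0984, 0.2133]
tool_rot: [[0.001, -0.036, 0.999], [0.0, 0.999, 0.036], [-1.0, 0.0, 0.001]]
contact_force: [0.6, -0.1, -0.4]
gripper_width: 0.0003
```

Call:
carry_out([
  [[-0.1,0.1,-0.06],[0,0,0],1],
  [[-0.2,0.2,-0.13],[0,0,0],1],
  [[-0.2,0.2,-0.13],[0,0,0],1],
  [[-0.2,0.2,-0.13],[0,0,0],1],
])

```text
clock: 18.42
tcp_pos: [0.3925, 0.1763, 0.2916]
tool_rot: [[0.001, -0.037, 0.999], [-0.0, 0.999, 0.037], [-1.0, -0.0, 0.001]]
contact_force: [-0.8, -0.6, -0.4]
gripper_width: -0.0002
```

```bash
python3 st.py; python3 - <<'E'
from bench import telemetry, eyes
from h import *
m=eyes.camera_model('wrist'); p,d=eyes.capture('wrist'); cv2.imwrite('pics/w8.png',p[:,:,::-1]); K,T=m["camera_matrix"],m["T"]
W=pts(d,K,T); Wl=(W[:,:,:2]-C)@RW
def rep(n,m):
    print(n,m.sum(),'mean',(Wl[m].mean(0)*1000).round(1),'z',np.median(W[m][:,2]).round(4))
on=(d>0)&(abs(Wl[:,:,0]+.058)<.016)
rep('tabtop',on&(abs(W[:,:,2]-.087)<.004)&(Wl[:,:,1]>-.02)&(Wl[:,:,1]<.1))
rep('btn',on&(abs(W[:,:,2]-.079)<.004)&(Wl[:,:,1]<-.05)&(Wl[:,:,1]>-.1))
p,d=eyes.capture('side'); cv2.imwrite('pics/s8.png',cv2.resize(p[200:310,280:400,::-1],None,fx=5,fy=5))
E
```

```text
t 18.43 p [0.3925 0.1763 0.2916] F [-0.82 -0.61 -0.45] w -0.0002 zyaw 2.11
[[0.001, -0.037, 0.999], [-0.0, 0.999, 0.037], [-1.0, -0.0, 0.001]]
tabtop 351 mean [-57.8  32.9] z 0.0867
btn 564 mean [-58. -73.] z 0.0819
```

View pics/s8.png

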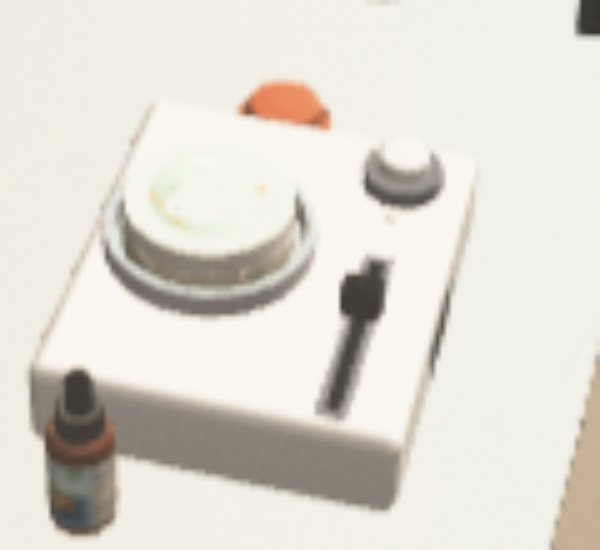

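View pics/w8.png

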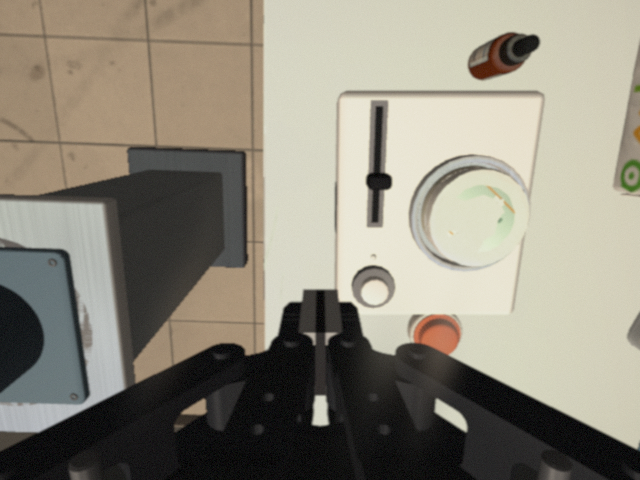

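The lever is still at 55.1 mm (tab at (379, 181)). The button is up (cap top z ≈ 0.082), and the pot, dropper and timer stand where they were.

```bash
python3 -c "
from bench import r
print(r.sign_off())"
```

```text
the job is handed in; nothing more can be done
None
```

I set the lever to the third click and pressed the start button down and released it. The job is handed in after about 18.5 s of robot time, and sign-off gave no verdict.

- **Lever:** I pushed it from the left with shut fingers. The force fell to zero at crests at tool y of about 0.258, 0.243 and 0.228 m, 15 mm apart as expected. I backed off just past the third crest. The last wrist picture puts the tab at 55.1 mm, against 55.5 mm for the third click.
- **Button:** It bottomed after about 6 mm of travel, where the wrist force rose from 4.5 N to 38 N. That is above the 5 N needed but below the 120 N limit. Afterwards the cap was back up, about 6.5 mm above where it bottomed.
- **Other things:** The pot, dropper and timer look unmoved in the last pictures, and the arm ended clear of everything. I did not look at the bowl and tape again, but the arm never went near them at their height.
- **Disagreements:** The vision placed the button about 2 mm left of its nominal spot, within calibration error. The cap top read 2–3 mm higher than the 78 mm expected. Neither mattered.

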